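# Hardness check on a cast plinth

## Task

Lift the cast plinth out of the open mould and lay it, without dropping it, flat in the pocket of the steel test bed, either way round. Then take the hardness probe out of its stand and hold it upright with its tip inside the ring mark on top of the plinth, pressing gently so that its sprung plunger is about half way in; finish while still holding it there, with the plinth lying in the pocket, and leave the other things on the bench where they are.

Things in the scene. Friction and masses are not known exactly. Their poses are not given: they have to be found in the camera images.
- mould: open half-mould, fixed: aluminium block 124 (x) x 84 (y) x 18 mm high with two small dowel pins standing 4 mm above its top face near the corners on its +y long edge, at x = +-52, y = 32. In its middle an open cavity 83 x 43 mm, 10 mm deep (floor 8 mm above the table). Origin: centre of its underside; x along the cavity's length.
- plinth: loose white cast resin plinth, 0.09 kg: a lower step 80 (x) x 40 (y) x 10 mm and on it an upper block 68 (x) x 30 (y) x 20 mm, total height 30 mm. It starts upright in the mould's cavity, with the upper block standing out 20 mm above the mould's top face; grasp the upper block across its 30 mm width. Origin: centre of its underside; x along its length, z up.
- spot (a point): the marked spot on the plinth: the centre of a thin grey ring 16 mm across on the plinth's flat top, 20 mm from the plinth's centre towards its +x end, 30 mm above its underside.
- test_bed: steel test bed, fixed: plate 140 (x) x 96 (y) x 10 mm with a low dark frame 6 mm high round a pocket of 90 (x) x 50 (y) mm. Origin: centre of its underside; x along the pocket's length.
- bed_centre (a point): centre of the pocket's floor, 10 mm above the table; x along the pocket's length. When the plinth lies home its origin is at this height.
- probe_stand: stand of the probe, fixed: a round foot 72 mm across with a square post 46 x 46 mm on it, 66 mm high in all, with a square bore 23 mm wide open at the top. Origin: centre of its underside.
- probe: loose pencil-shaped hardness probe, 0.13 kg, upright in the stand's bore, tip down. Origin: lower end of its barrel, on the axis (22 mm above the table in the stand); z up. Barrel 18 mm across to 44 mm, flange 30 mm across from 44 to 50 mm (rests on the post's top), black round grip 20 mm across from 50 to 110 mm, cap to 115 mm; thin plunger 10 mm below. Lift straight up by 60 mm to free it.
- grip (a point): point on the probe's axis in the grip, 85 mm above the probe's origin, 95 mm above the free tip; a good place to grasp, from above, in any yaw.
- tip (a point): the rounded end of the probe's plunger (6 mm across), on the probe's axis, 10 mm below the probe's origin while the plunger is out.
- plunger (a joint): how far the plunger is pushed into the barrel, in m: 0 out, 0.008 fully in. Spring: 1.5 N as it leaves 0, then 0.5 N more per mm (3.5 N at 4 mm).
- sand_block: bystander: cork sanding block 47 x 85 x 26 mm, loose. Origin: centre of its underside.
- marker_pen: bystander: marker pen 17 x 135 x 16 mm lying down, loose. Origin: centre of its underside.
- wax_tub: bystander: small tub with a lid 66 x 68 x 62 mm, loose. Origin: centre of its underside.
- cutters: bystander: flush cutters 42 x 123 x 10 mm lying flat, loose. Origin: centre of its underside.
There are look-alikes about, which are no part of the job. Of the things that look like the plinth, the middle-sized one is meant.

How it is judged:
By the outcome, as a careful person would: the job done as asked, in the order asked, and still so for the second after the job is handed in, while the arm keeps its last pose, push and grip.
It also fails if it takes over 59 s, if anything falls off the work surface, if the arm or the gripper's body presses on something with over 40 N, if the wrist force passes 120 N, or if a joint passes its speed limit or range.

## Robot

A 7-joint arm with a two-finger parallel gripper is mounted at the origin on a cart in front of the work surface, level with it; the furniture and walls round the work are solid. World frame = base frame: x ahead of the robot, y to its left, z up, the work surface at z = 0. Lengths are in m, angles in rad, forces in N, time in s.
With the tool pointing down it reaches from about 0.425 to 0.875 m from the base axis. Payload 8.4 kg.
Tool frame: the origin (TCP) lies at the very end of the fingers, on their centre line; the grasp point (between the pads) lies 19 mm behind it; z points along the fingers, x is the direction in which the jaws open and shut, and the axes are right-handed (so a half turn about z gives the same grasp; the last joint's range is limited). The gripper opens to 87 mm and grips with 3 to 60 N. Pads are 19 mm wide; open, the fingers measure 117 mm over their backs; the gripper's body (75 mm by 190 mm) begins 51 mm behind the grasp point.
Start: joints at [-1.356, 0.333, 0.04, 1.465, -0.013, 1.343, -0.059], TCP at [0.201, 0.618, 0.223] pointing down, gripper open.
Joint ranges: [-2.58, 2.58], [-0.38, 2.09], [-1.3, 1.39], [0.25, 2.4], [-1.5, 4.64], [0.08, 2.09], [-2.65, 2.65]. Speed limits (rad/s): [2.22, 2.22, 2.79, 2.79, 3.14, 3.14, 3.14].

## Interface

Orientations are given as a unit quaternion [x, y, z, w].
In Python, from plant import r gives the robot as it stands. The module is installed in compiled form; this text tells all that it offers.
- The arm moves only by the shell command python3 -m jog 'ROWS' [FORCE]. ROWS is JSON, a list of rows, each a list of 7 numbers: the turn, a rotation vector about the world's x, y, z in rad, then the shift along the world's x, y, z in mm, then the finger opening in mm, from 0 to 87. A call has 1 to 8 rows; each row shifts and turns the commanded pose from where the row before left it; what a row does not reach is not made up. A row lasts 1/12 s, in which the tool goes at most 41.7 mm and 7.16 degrees, less where a joint would pass 70% of its speed; a pose out of reach is approached as far as the arm can. A call with a gripper value outside its range is refused whole. The fingers move at their own pace and stop on an object; FORCE is the grip in N (left out, the last holds). Time passes only in rows, so rows that do not move let the fingers close. It gives the time, the measured TCP pose, the force and the opening at its end, in the units of the state.
- r.sense(): the state, without advancing time (a new reading comes with each control period).
- r.read_camera(name): name is "scene" or "top" or "wrist"; returns the picture (420x560x3 uint8, red, green, blue); there is no depth.
- r.camera_model(name): a dict with "fx", "fy", "cx", "cy" (pixels), "origin" and "attitude" of the camera in the world; the wrist camera has in their place "T_tool_cam" (4x4, takes a point from camera to tool coordinates, whose origin is the TCP and whose axes are the tool frame's). Camera axes: x right, y up, looking along -z (the intrinsics and any distortion apply to the point x, -y, -z); pixel columns grow to the right and rows downward; lengths in m; the calibration is good to about 2 mm. A picture is of the moment at which its call begins: read the wrist's pose just before it. camera_model takes no time and is no camera call.
- r.sign_off(): hands the job in, once; it reports no verdict.
The state is a dict: "time": time; "q": joint angles; "joint_vel": joint speeds; "effort": joint torques, N m; "tcp_pos": TCP position; "orientation": TCP orientation; "force": force on the tool from outside, world axes, zero at the start; "torque": the same for the moment, N m; "gripper_width": finger opening in m.
Only numpy, scipy, OpenCV 4.12 (cv2) and the standard library are available. Lean on these libraries where they do the work, as an engineer would, in place of code of your own. Each camera call takes 0.05 s, during which the arm holds its last target.

## Working session

There is one attempt and no reset: what is moved stays moved. The work goes in short steps, Python scripts to look and compute and a shell command to move; the robot and the scene stay as the last step left them, time stands still between calls to the robot, and variables do not carry over. Pictures are saved under pics/ and viewed, and the job is handed in when it is done.

```bash
mkdir -p pics
python3 - <<'E'
from plant import r
import cv2
s=r.sense()
for k in s: print(k,s[k])
for n in ("scene","top","wrist"):
    print(n,r.camera_model(n))
    cv2.imwrite(f"pics/{n}0.png",r.read_camera(n)[:,:,::-1])
E
```

```text
time 0.0
q [-1.3561979   0.33389501  0.03986999  1.46627965 -0.01342047  1.34326198
 -0.05847759]
joint_vel [-7.80852363e-06  2.28401402e-04 -1.64884930e-03 -1.70106085e-03
  9.71319277e-04  1.42334841e-03 -7.06345550e-05]
effort [ 4.02468950e-04 -6.56352210e+01  1.33574903e+00 -4.03810251e+01
 -5.96609758e-02  4.48553427e-02  1.79262115e-04]
tcp_pos [0.20051422 0.61781501 0.22166537]
orientation [ 8.08909494e-01  5.87932657e-01 -6.12067968e-04  4.97901612e-04]
force [ 0.23949279 -0.16663262 -0.74369697]
torque [ 0.03008599  0.00908211 -0.01862245]
gripper_width 0.08706154579726255
scene {'fx': 388.4973585265519, 'fy': 388.4973585265519, 'cx': 282.3253009157345, 'cy': 209.2709689564241, 'origin': array([0.16108052, 0.70080843, 1.09506765]), 'attitude': array([-0.09419468,  0.35059314,  0.9019008 , -0.23406571])}
top {'fx': 439.7548934763782, 'fy': 439.7548934763782, 'cx': 281.38199963576204, 'cy': 211.52097728194605, 'origin': array([ 0.52026656, -0.10438741,  1.31892906]), 'attitude': array([ 0.03488149, -0.02885658, -0.70588893,  0.70687439])}
wrist {'fx': 296.6843941845566, 'fy': 296.6843941845566, 'cx': 274.88414303658976, 'cy': 205.3756255328455, 'T_tool_cam': array([[ 9.99999749e-01,  9.71087565e-05, -7.01953907e-04,
         1.17562904e-03],
       [-1.04792617e-04, -9.59410726e-01, -2.82012495e-01,
        -7.77050961e-02],
       [-7.00847990e-04,  2.82012498e-01, -9.59410475e-01,
        -1.63995732e-01],
       [ 0.00000000e+00,  0.00000000e+00,  0.00000000e+00,
         1.00000000e+00]])}
```

View pics/scene0.png

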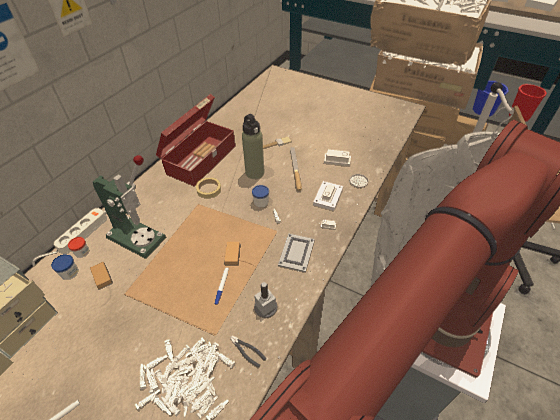

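View pics/top0.png

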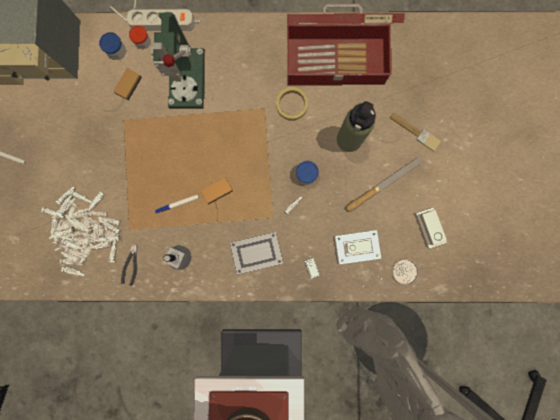

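View pics/wrist0.png

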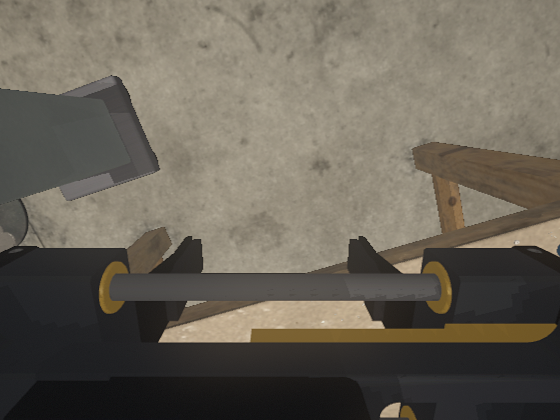

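Top view candidates: the large block at (431,228), the block in the mould at (358,247) and the small one at (312,268). The block in the mould fits: middle-sized and seated in the mould. I'll enlarge both views to confirm.

```bash
cat > h.py <<'E'
import numpy as np, cv2
from scipy.spatial.transform import Rotation as R
from plant import r
def cam(name,s=None):
    m=r.camera_model(name)
    if name=="wrist":
        s=s or r.sense(); T=np.eye(4); T[:3,:3]=R.from_quat(s["orientation"]).as_matrix(); T[:3,3]=s["tcp_pos"]
        T=T@m["T_tool_cam"]; return m,T[:3,:3],T[:3,3]
    return m,R.from_quat(m["attitude"]).as_matrix(),np.array(m["origin"])
def ray(c,u,v):
    m,A,o=c; d=A@np.array([(u-m["cx"])/m["fx"],-(v-m["cy"])/m["fy"],-1]); return o,d/np.linalg.norm(d)
def atz(c,u,v,z):
    o,d=ray(c,u,v); return o+d*(z-o[2])/d[2]
def proj(c,p):
    m,A,o=c; q=A.T@(np.asarray(p)-o); return np.array([m["cx"]+m["fx"]*q[0]/-q[2], m["cy"]-m["fy"]*q[1]/-q[2]])
def tri(rs):
    M=np.zeros((3,3));b=np.zeros(3)
    for o,d in rs:
        P=np.eye(3)-np.outer(d,d);M+=P;b+=P@o
    p=np.linalg.solve(M,b); return p,[1e3*np.linalg.norm((np.eye(3)-np.outer(d,d))@(p-o)) for o,d in rs]
def crop(img,u0,v0,u1,v1,k,fn):
    cv2.imwrite(fn,cv2.resize(img[v0:v1,u0:u1],None,fx=k,fy=k,interpolation=cv2.INTER_CUBIC))
E
python3 - <<'E'
from h import *
t=cv2.imread("pics/top0.png");s=cv2.imread("pics/scene0.png")
crop(t,300,200,450,290,5,"pics/t_m.png")
crop(t,150,220,300,290,5,"pics/t_b.png")
crop(s,220,130,380,330,3,"pics/s_c.png")
E
```

```text
(no output)
```

View pics/t_m.png

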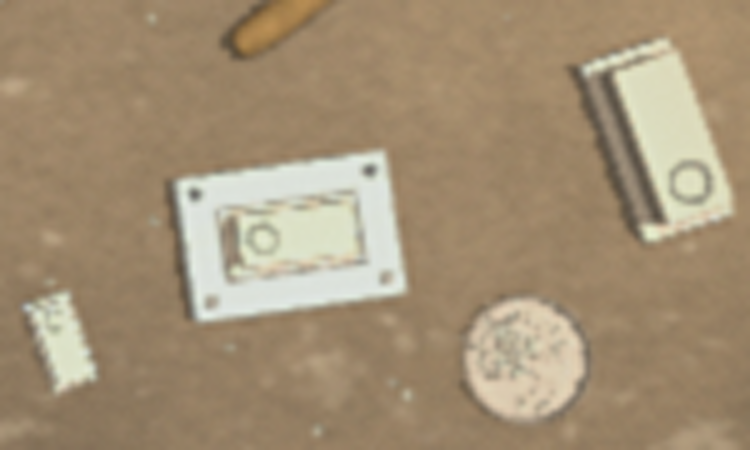

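View pics/t_b.png

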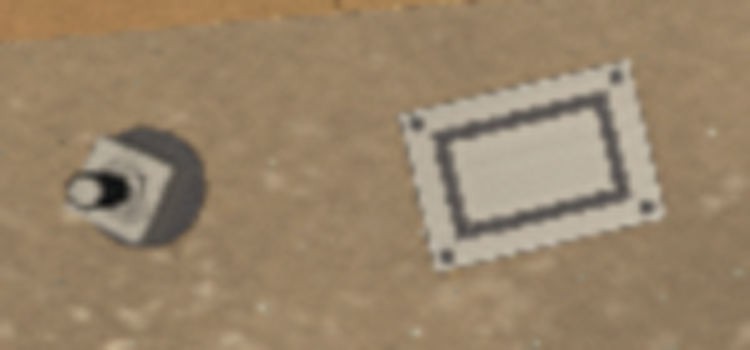

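View pics/s_c.png

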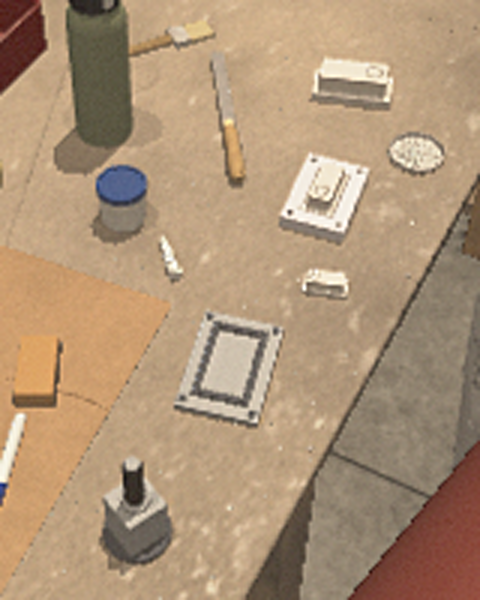

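The crops confirm it: the middle-sized plinth sits in the mould, at top crop (295,238) → top (359,247.6), with its ring towards the left. The empty framed plate is the test bed and the probe is in its stand. Next I'll measure these coarsely.

Run:
```python
from h import *
t=cam("top");s=cam("scene")
T=lambda a,b:(300+a/5,200+b/5)
B=lambda a,b:(150+a/5,220+b/5)
S=lambda a,b:(220+a/3,130+b/3)
def P(n,x): print(n,np.round(x,4))
# mould corners top z=.018
c=[atz(t,*T(*p),.018) for p in [(175,180),(385,152),(406,292),(197,320)]]
for p in c:P("mould corner",p)
P("mould centre",np.mean(c,0)); d=(c[0]+c[3]-c[1]-c[2])/2; P("x axis len,yaw",[np.linalg.norm(d),np.arctan2(d[1],d[0])])
P("ring tri",tri([ray(t,*T(263,239)),ray(s,*S(320,190))])[0])
P("ring z.038",atz(t,*T(263,239),.038))
c=[atz(t,*B(*p),.01) for p in [(402,115),(628,62),(663,214),(437,270)]]
P("bed centre",np.mean(c,0)); d=(c[0]+c[3]-c[1]-c[2])/2; P("bed x len,yaw",[np.linalg.norm(d),np.arctan2(d[1],d[0])])
P("bed tri",tri([ray(t,*B(533,165)),ray(s,*S(230,365))]))if 0 else print(tri([ray(t,*B(533,165)),ray(s,*S(230,365))]))
print("probe top",tri([ray(t,*B(82,190)),ray(s,*S(133,463))]))
P("stand foot",atz(t,*B(142,187),0.003))
```

```text
mould corner [ 0.5655 -0.2516  0.018 ]
mould corner [ 0.5822 -0.3757  0.018 ]
mould corner [ 0.5    -0.3866  0.018 ]
mould corner [ 0.4834 -0.2638  0.018 ]
mould centre [ 0.5327 -0.3194  0.018 ]
x axis len,yaw [0.1245 1.7048]
ring tri [ 0.5316 -0.2998  0.037 ]
ring z.038 [ 0.5307 -0.3     0.038 ]
bed centre [ 0.5151 -0.0196  0.01  ]
bed x len,yaw [0.1377 1.8084]
(array([ 0.51481236, -0.01966863,  0.00549175]), [np.float64(0.2440408305734068), np.float64(0.24404083057338366)])
probe top (array([0.5005199 , 0.2132622 , 0.13601035]), [np.float64(1.3918077513675233), np.float64(1.3918077513674108)])
stand foot [0.5015 0.2139 0.003 ]
```

```bash
python3 - <<'E'
from h import *
t=cam("top");s=cam("scene")
print("bottle top",tri([ray(t,366,109),ray(s,250,120)]), "base",atz(s,254,175,0))
E
python3 -m jog '[[0,0,-0.08,24,-32,4,87],[0,0,-0.08,24,-32,4,87],[0,0,-0.08,24,-32,4,87],[0,0,-0.08,24,-32,4,87],[0,0,-0.08,24,-32,4,87],[0,0,-0.08,24,-32,4,87],[0,0,-0.08,24,-32,4,87],[0,0,-0.08,24,-32,4,87]]'
```

```text
bottle top (array([ 0.86966089, -0.30513281,  0.25550089]), [np.float64(1.9935750824614327), np.float64(1.9935750824614236)]) base [ 0.85581871 -0.2861707   0.        ]
time: 0.82
tcp_pos: [0.3934, 0.3604, 0.2547]
orientation: [0.953, 0.302, -0.0, -0.0]
force: [0.4, 1.1, 0.4]
gripper_width: 0.0869
```

```bash
python3 -m jog '[[0,0,-0.08,24,-32,0,87],[0,0,-0.08,24,-32,0,87],[0,0,-0.08,24,-32,0,87],[0,0,-0.08,24,-32,0,87],[0,0,-0.07,20,-32,0,87],[0,0,0,0,0,0,87]]'
python3 - <<'E'
from h import *
import pickle
s=r.sense();im=r.read_camera("wrist")[:,:,::-1]
cv2.imwrite("pics/w1.png",im);pickle.dump(s,open("pics/w1.pkl","wb"));print(s["tcp_pos"],s["joint_vel"],s["q"])
c=cam("wrist",s);print(proj(c,[.5005,.2133,.137]),proj(c,[.515,-.0195,.01]))
E
```

```text
time: 1.32
tcp_pos: [0.5124, 0.1938, 0.2548]
orientation: [0.994, 0.106, 0.001, 0.001]
force: [-0.8, -0.8, 0.3]
gripper_width: 0.0871
[0.5124486  0.19380069 0.25481182] [-0.05086661 -0.00731589 -0.09327817  0.00768609 -0.01948264  0.00543566
 -0.00929706] [-0.88042075  0.10545281  0.47525257  1.68924954 -0.04608224  1.35801419
 -0.18553275]
[266.38033946 179.55684178] [247.74159209 305.71270997]
```

View pics/w1.png

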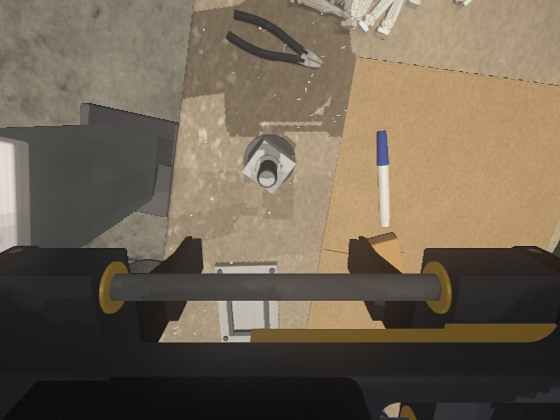

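The wrist view shows the probe cap at (267,178), within 2 px of the prediction from the triangulated position. Next: look over the bed.

```bash
python3 -m jog '[[0,0,0,0,-40,0,87],[0,0,0,0,-40,0,87],[0,0,0,0,-40,-10,87],[0,0,0,0,-40,-20,87],[0,0,0,0,-40,-20,87],[0,0,0,0,0,0,87]]'
python3 - <<'E'
from h import *
import pickle
s=r.sense();im=r.read_camera("wrist")[:,:,::-1]
cv2.imwrite("pics/w2.png",im);pickle.dump(s,open("pics/w2.pkl","wb"));print(s["tcp_pos"])
c=cam("wrist",s);print(proj(c,[.515,-.0195,.01]))
crop(im,150,60,400,240,3,"pics/w2c.png")
E
```

```text
time: 1.87
tcp_pos: [0.5063, 0.0007, 0.2045]
orientation: [0.994, 0.11, -0.002, 0.001]
force: [0.2, -0.9, -0.2]
gripper_width: 0.0872
[0.50634044 0.00065883 0.20450885]
[278.34301254 201.35742445]
```

View pics/w2c.png

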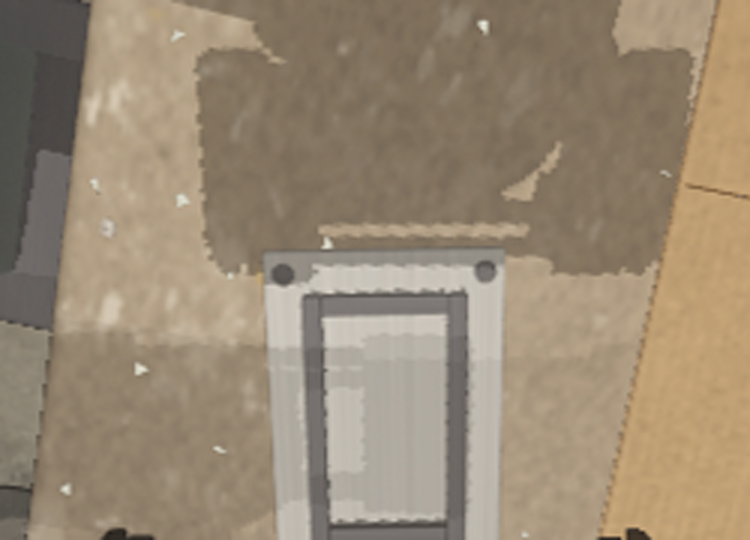

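```bash
python3 -m jog '[[0,0,-0.02,3,-40,0,87],[0,0,-0.02,3,-40,0,87],[0,0,-0.02,3,-40,0,87],[0,0,-0.02,3,-40,0,87],[0,0,0,3,-40,0,87],[0,0,0,3,-40,0,87],[0,0,0,3,-40,0,87],[0,0,0,0,0,0,87]]'
python3 - <<'E'
from h import *
import pickle
s=r.sense();im=r.read_camera("wrist")[:,:,::-1]
cv2.imwrite("pics/w3.png",im);pickle.dump(s,open("pics/w3.pkl","wb"));print(s["tcp_pos"],s["joint_vel"])
c=cam("wrist",s);print(proj(c,[.5327,-.3194,.018]))
crop(im,150,60,400,240,3,"pics/w3c.png")
E
```

```text
time: 2.58
tcp_pos: [0.5286, -0.279, 0.2074]
orientation: [0.998, 0.07, -0.0, 0.002]
force: [-1.0, -0.2, -0.4]
gripper_width: 0.0871
[ 0.52863113 -0.27903604  0.2074314 ] [-0.07596224 -0.05235388 -0.05616268  0.04441188  0.03434134  0.0093469
 -0.14387047]
[273.39814965 216.62970158]
```

View pics/w3c.png

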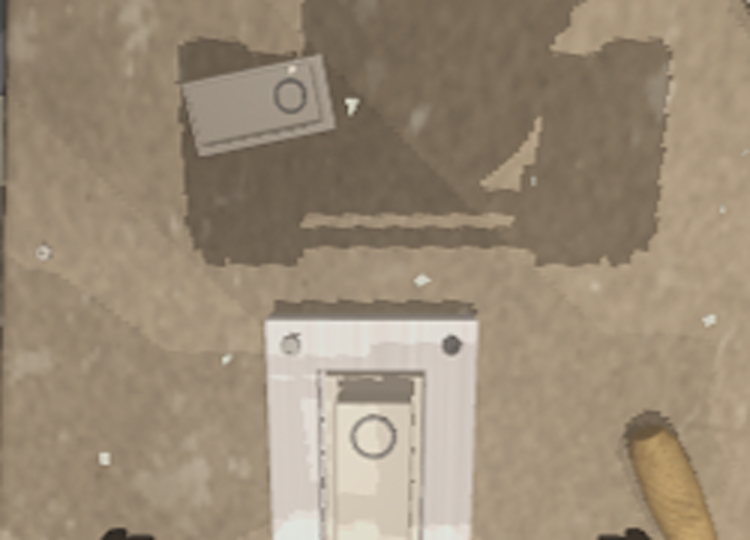

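Run:
```python
from h import *
import pickle
t=cam("top");sc=cam("scene")
C=lambda a,b:(150+a/3,60+b/3)
s3=pickle.load(open("pics/w3.pkl","rb"));c3=cam("wrist",s3)
s2=pickle.load(open("pics/w2.pkl","rb"));c2=cam("wrist",s2)
yaw=lambda d:np.arctan2(d[1],d[0])
print("tool yaw",R.from_quat(s3["orientation"]).as_matrix()[:,0],R.from_quat(s3["orientation"]).as_matrix()[:,2])
print("ring",atz(c3,*C(374,437),.038),tri([ray(c3,*C(374,437)),ray(t,352.6,247.8)]))
a,b=atz(c3,*C(265,320),.018),atz(c3,*C(477,320),.018);print("mould edge",a,b,np.linalg.norm(b-a),yaw(b-a))
a,b=atz(c3,*C(267,500),.018),atz(c3,*C(265,320),.018);print("mould left",yaw(b-a))
a,b=atz(c3,*C(475,500),.018),atz(c3,*C(477,320),.018);print("mould right",yaw(b-a))
a,b=atz(c3,*C(337,405),.038),atz(c3,*C(409,405),.038);print("block end",a,b,np.linalg.norm(b-a),yaw(b-a))
# bed: frame top outer corners/inner
a,b=atz(c2,*C(322,316),.01),atz(c2,*C(447,314),.01);print("pocket end",a,b,np.linalg.norm(b-a),yaw(b-a))
d,e=atz(c2,*C(329,523),.01),atz(c2,*C(446,522),.01);print("pocket other",d,e,np.linalg.norm(d-e),yaw(e-d),"L",np.linalg.norm(a-d),np.linalg.norm(b-e),yaw(a-d),yaw(b-e),"c",(a+b+d+e)/4)
a,b=atz(c2,*C(283,274),.01),atz(c2,*C(485,271),.01);print("screws",a,b,np.linalg.norm(b-a),yaw(b-a))
```

```text
tool yaw [ 0.99007711  0.14052138 -0.00102616] [-4.67991478e-04 -4.00514628e-03 -9.99991870e-01]
ring [ 0.53144555 -0.2990368   0.038     ] (array([ 0.53119327, -0.30074374,  0.0326032 ]), [np.float64(0.4847545240003766), np.float64(0.4847545240003421)])
mould edge [ 0.4824264  -0.26289282  0.018     ] [ 0.56605786 -0.25100692  0.018     ] 0.0844718672334665 0.14117678333494582
mould left 1.687843328629674
mould right 1.7335982103117316
block end [ 0.51547687 -0.28827211  0.038     ] [ 0.54302412 -0.28435561  0.038     ] 0.027824273188287434 0.14122731043766784
pocket end [0.48001381 0.01911375 0.01      ] [0.52905658 0.03094873 0.01      ] 0.050450569452679395 0.2367921262344954
pocket other [ 0.50110016 -0.06810629  0.01      ] [ 0.55031455 -0.05653906  0.01      ] 0.05055548239521017 0.23084752964750302 L 0.08973276678959502 0.09003340022873636 1.8080051282995768 1.8091590829968265 c [ 0.51512128 -0.01864572  0.01      ]
screws [0.46145224 0.03214873 0.01      ] [0.53967544 0.05089946 0.01      ] 0.08043916235352347 0.23526893006073207
```

View pics/w2.png

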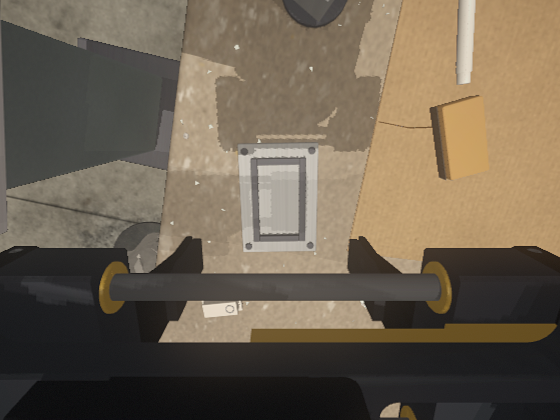

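```bash
python3 -m jog '[[0,0,0,2,-15,-28,70],[0,0,0,2,-14,-28,70],[0,0,0,1,-11,-28,70],[0,0,0,0,0,0,70]]'
python3 - <<'E'
from h import *
import pickle
s=r.sense();im=r.read_camera("wrist")[:,:,::-1]
cv2.imwrite("pics/w4.png",im);pickle.dump(s,open("pics/w4.pkl","wb"));print(s["tcp_pos"],s["joint_vel"])
c=cam("wrist",s);print(proj(c,[.5314,-.2992,.038]),R.from_quat(s["orientation"]).as_matrix()[:,[0,2]].T)
crop(im,150,90,400,270,3,"pics/w4c.png")
E
```

```text
time: 2.97
tcp_pos: [0.5331, -0.3099, 0.118]
orientation: [0.997, 0.074, -0.003, -0.002]
force: [-1.6, 1.3, -1.2]
gripper_width: 0.0719
[ 0.53310121 -0.30985493  0.11798338] [-0.03769134 -0.06245215  0.01974226 -0.05042324  0.04989423  0.09011611
 -0.06932169]
[274.94841664 201.52635785] [[ 0.9889664   0.14799856 -0.0064721 ]
 [-0.0069703   0.00284779 -0.99997165]]
```

View pics/w4c.png

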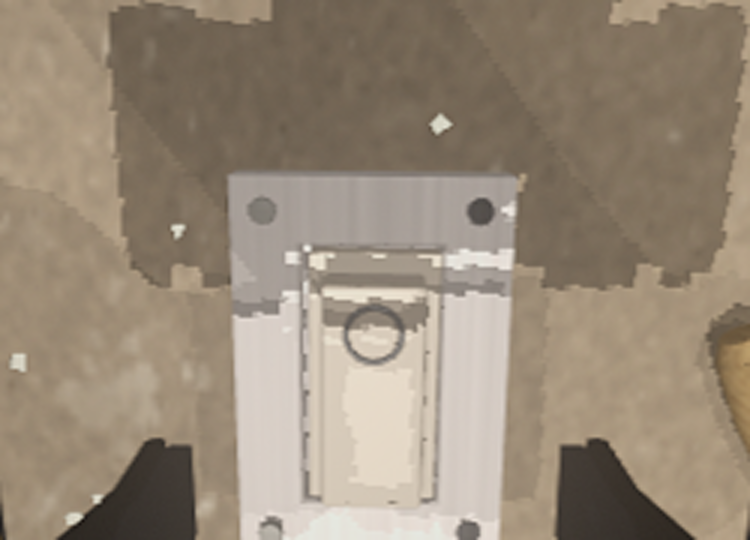

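Ring at crop (374,335), i.e. (274.7,201.7), within 0.3 px of the prediction at z=0.038, so the height is confirmed. Descending.

```bash
python3 -m jog '[[0,0,-0.01,0,-5,-28,70],[0,0,0,0,-4,-28,70],[0,0,0,0,0,-24,70],[0,0,0,0,0,0,70]]'
```

```text
time: 3.35
tcp_pos: [0.5343, -0.3176, 0.0407]
orientation: [0.998, 0.07, -0.002, -0.002]
force: [0.1, 1.2, 0.1]
gripper_width: 0.0701
```

```bash
python3 -m jog '[[0,0,0,0,0,0,70]]'; python3 -c "
from h import *
print(r.sense()['tcp_pos'],R.from_quat(r.sense()['orientation']).as_matrix()[:,[0,2]].T)"
```

```text
time: 3.43
tcp_pos: [0.5357, -0.3193, 0.0443]
orientation: [0.998, 0.07, -0.0, -0.001]
force: [-0.2, 0.1, -0.1]
gripper_width: 0.07
[ 0.535724   -0.31933259  0.04429434] [[ 9.90320507e-01  1.38799471e-01 -3.35061408e-05]
 [-1.90484734e-04  1.11769027e-03 -9.99999357e-01]]
```

```bash
python3 -m jog '[[0,0,0,-2,0,-12,70],[0,0,0,-1,0,-10,70],[0,0,0,0,0,0,70],[0,0,0,0,0,0,70],[0,0,0,0,0,0,70]]'
```

```text
time: 3.85
tcp_pos: [0.532, -0.3214, 0.0219]
orientation: [0.998, 0.068, 0.0, 0.0]
force: [-0.1, 0.1, 0.6]
gripper_width: 0.07
```

```bash
python3 -m jog '[[0,0,0,1,2,0,15],[0,0,0,0,0,0,10],[0,0,0,0,0,0,10],[0,0,0,0,0,0,10],[0,0,0,0,0,0,10],[0,0,0,0,0,0,10]]' 20
```

```text
time: 4.35
tcp_pos: [0.5326, -0.3194, 0.0213]
orientation: [0.998, 0.068, -0.0, 0.0]
force: [0.1, 0.6, 0.2]
gripper_width: 0.0378
```

```bash
python3 -m jog '[[0,0,0,0,0,0,10],[0,0,0,0,0,0,10],[0,0,0,0,0,0,10]]' 20
python3 - <<'E'
from h import *
im=r.read_camera("wrist")[:,:,::-1]
cv2.imwrite("pics/w5.png",im)
E
```

```text
time: 4.6
tcp_pos: [0.5326, -0.3194, 0.0213]
orientation: [0.998, 0.068, -0.0, 0.0]
force: [-0.2, -0.8, -0.5]
gripper_width: 0.03
```

View pics/w5.png

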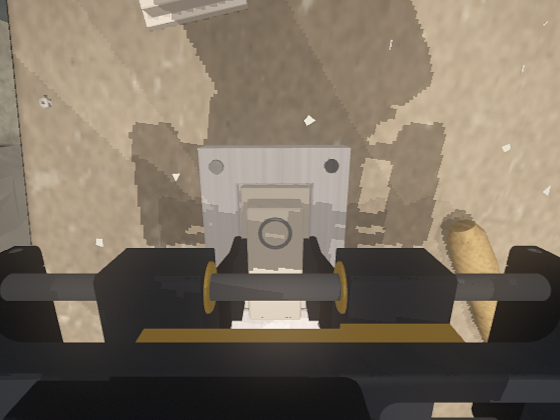

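Gripped at 30.0 mm width, ring at (275,234). Lifting.

```bash
python3 -m jog '[[0,0,0,0,0,6,10],[0,0,0,0,0,8,10],[0,0,0,0,0,10,10],[0,0,0,0,0,20,10],[0,0,0,0,0,25,10],[0,0,0,0,0,25,10],[0,0,0,0,0,0,10]]' 25
python3 - <<'E'
from h import *
import pickle
s=r.sense();im=r.read_camera("wrist")[:,:,::-1];pickle.dump(s,open("pics/w6.pkl","wb"))
cv2.imwrite("pics/w6.png",im);print(s["tcp_pos"],R.from_quat(s["orientation"]).as_matrix()[:,[0,2]].T)
E
```

```text
time: 5.23
tcp_pos: [0.5347, -0.3213, 0.1212]
orientation: [0.998, 0.068, 0.003, 0.002]
force: [1.1, -1.1, -0.7]
gripper_width: 0.0299
[ 0.53473305 -0.32130349  0.12124816] [[ 0.99070408  0.13588594  0.00635902]
 [ 0.00681601 -0.002898   -0.99997257]]
```

View pics/w6.png

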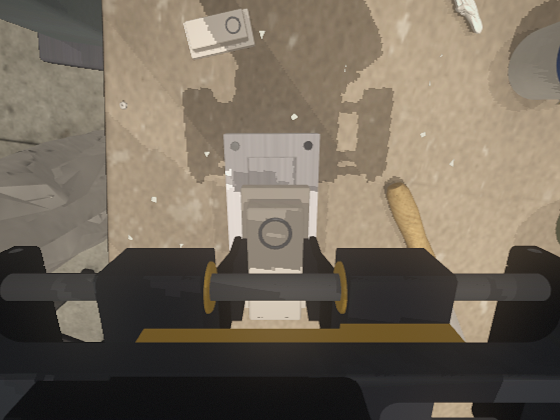

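The plinth is unchanged in the grasp (ring again at (275,234)). Carrying it to the bed.

```bash
python3 -m jog '[[0,0,0.01,-1,20,0,10],[0,0,0.01,-2,30,0,10],[0,0,0.01,-2,40,0,10],[0,0,0.02,-3,40,0,10],[0,0,0.02,-3,40,0,10],[0,0,0.01,-2,40,0,10],[0,0,0.01,-2,40,0,10],[0,0,0.01,-2,30,0,10]]'
python3 -m jog '[[0,0,0,-0.5,20,-10,10],[0,0,0,0,0,-20,10],[0,0,0,0,0,-20,10],[0,0,0,0,0,0,10],[0,0,0,0,0,0,10],[0,0,0,0,0,0,10]]'
python3 - <<'E'
from h import *
import pickle
s=r.sense();im=r.read_camera("wrist")[:,:,::-1];pickle.dump(s,open("pics/w7.pkl","wb"))
cv2.imwrite("pics/w7.png",im);M=R.from_quat(s["orientation"]).as_matrix();print(s["tcp_pos"],M[:,[0,2]].T,np.arctan2(M[1,0],M[0,0]))
E
```

```text
time: 5.95
tcp_pos: [0.5148, -0.0356, 0.115]
orientation: [0.993, 0.12, -0.0, -0.001]
force: [0.3, 0.2, -0.4]
gripper_width: 0.0297
time: 6.45
tcp_pos: [0.5154, -0.0199, 0.066]
orientation: [0.993, 0.118, 0.0, 0.0]
force: [-0.6, 0.6, -0.8]
gripper_width: 0.0299
[ 0.51540866 -0.01986296  0.06602473] [[ 9.72273458e-01  2.33846700e-01  2.11242621e-04]
 [ 2.83558580e-04 -2.75624489e-04 -9.99999922e-01]] 0.23603221454525514
```

View pics/w7.png

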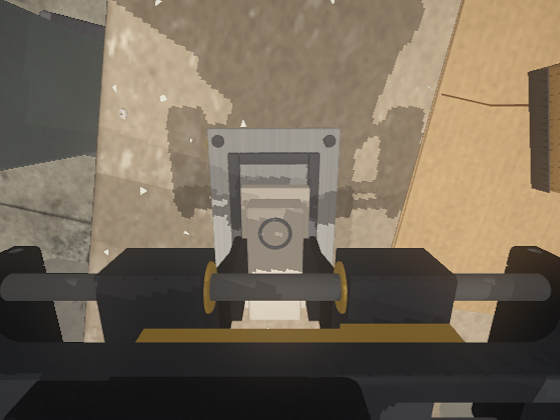

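```bash
python3 -m jog '[[0,0,0,0,1,-15,10],[0,0,0,0,0,-14,10],[0,0,0,0,0,-8,10],[0,0,0,0,0,-2,10],[0,0,0,0,0,0,10],[0,0,0,0,0,0,10]]'
python3 -c "
from plant import r
print(r.sense()['tcp_pos'],r.sense()['force'])"
```

```text
time: 7.0
tcp_pos: [0.5157, -0.0185, 0.027]
orientation: [0.993, 0.118, 0.0, 0.0]
force: [-0.4, 0.3, -0.8]
gripper_width: 0.0299
[ 0.51566746 -0.01852284  0.02702871] [-0.43650059  0.31711392 -0.84781141]
```

```bash
python3 -m jog '[[0,0,0,0,0,-2,10],[0,0,0,0,0,-1,10],[0,0,0,0,0,0,10],[0,0,0,0,0,0,10]]'
python3 -m jog '[[0,0,0,0,0,-1,10],[0,0,0,0,0,0,10],[0,0,0,0,0,0,10]]'
```

```text
time: 7.33
tcp_pos: [0.5152, -0.0183, 0.0234]
orientation: [0.993, 0.118, 0.0, -0.0]
force: [-0.4, 0.8, -1.0]
gripper_width: 0.0296
time: 7.58
tcp_pos: [0.5153, -0.0183, 0.0232]
orientation: [0.993, 0.118, 0.0, -0.0]
force: [-5.3, -0.5, 12.8]
gripper_width: 0.0297
```

Contact (12.8 N) at TCP z=0.0232, matching the expected 0.0233. Unload, open and rise straight up.

```bash
python3 -m jog '[[0,0,0,0,0,0.7,10],[0,0,0,0,0,0,31],[0,0,0,0,0,0,40],[0,0,0,0,0,0,70],[0,0,0,0,0,0,70],[0,0,0,0,0,0,70],[0,0,0,0,0,0,70],[0,0,0,0,0,0,70]]'
python3 -m jog '[[0,0,0,0,0,15,87],[0,0,0,0,0,30,87],[0,0,0,0,0,40,87],[0,0,0,0,0,40,87],[0,0,0,0,0,40,87],[0,0,0,0,0,0,87],[0,0,0,0,0,0,87],[0,0,0,0,0,0,87]]'
python3 - <<'E'
from h import *
import pickle
s=r.sense();im=r.read_camera("wrist")[:,:,::-1];pickle.dump(s,open("pics/w8.pkl","wb"))
cv2.imwrite("pics/w8.png",im);print(s["tcp_pos"],s["joint_vel"])
crop(im,180,60,380,240,4,"pics/w8c.png")
cv2.imwrite("pics/top8.png",r.read_camera("top")[:,:,::-1])
E
```

```text
time: 8.25
tcp_pos: [0.5151, -0.0183, 0.0229]
orientation: [0.993, 0.118, -0.0, 0.0]
force: [-1.1, 1.0, -1.2]
gripper_width: 0.0632
time: 8.92
tcp_pos: [0.5149, -0.0181, 0.1877]
orientation: [0.993, 0.118, -0.0, -0.0]
force: [-0.5, -0.1, -0.2]
gripper_width: 0.0871
[ 0.51488715 -0.01810355  0.18766975] [ 0.00523542  0.02197108 -0.00314529  0.02248744 -0.00222544 -0.00467794
  0.00149647]
```

View pics/w8c.png

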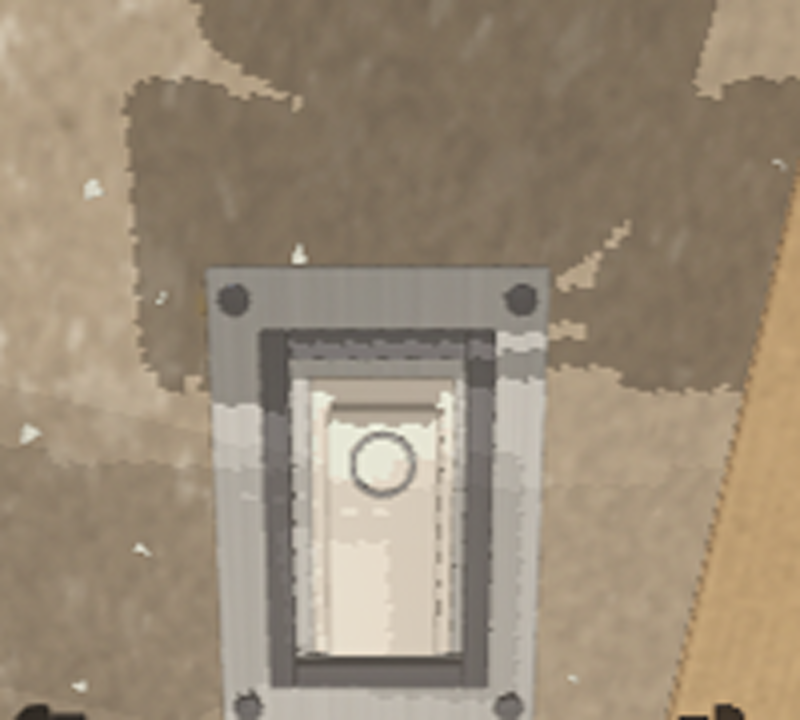

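The plinth lies flat in the pocket, ring at crop (382,464) → wrist (275.5,176). Now to the probe.

```bash
python3 -m jog '[[0,0,0,-2,30,0,87],[0,0,0,-3,40,0,87],[0,0,0,-3,40,0,87],[0,0,0,-2,40,0,87],[0,0,0,-2,30,0,87],[0,0,0,0,15,0,87],[0,0,0,0,0,0,87],[0,0,0,0,0,0,87]]'
python3 - <<'E'
from h import *
import pickle
t=cam("top")
c8=cam("wrist",pickle.load(open("pics/w8.pkl","rb")))
print("ring",atz(c8,275.5,176,.04))
s=r.sense();im=r.read_camera("wrist")[:,:,::-1];pickle.dump(s,open("pics/w9.pkl","wb"))
cv2.imwrite("pics/w9.png",im);print(s["tcp_pos"],s["joint_vel"])
c=cam("wrist",s);print(proj(c,[.5005,.2133,.137]))
crop(im,180,80,380,240,4,"pics/w9c.png")
E
```

```text
time: 9.68
tcp_pos: [0.5027, 0.1763, 0.1868]
orientation: [0.993, 0.119, -0.001, 0.001]
force: [0.1, -0.5, -0.3]
gripper_width: 0.0873
ring [0.51135705 0.00142451 0.04      ]
[0.50271711 0.1762936  0.18678522] [ 0.02319786 -0.01692745  0.03504816  0.00841935  0.00870164  0.00105291
  0.00373304]
[283.38362344 178.23792306]
```

View pics/w9c.png

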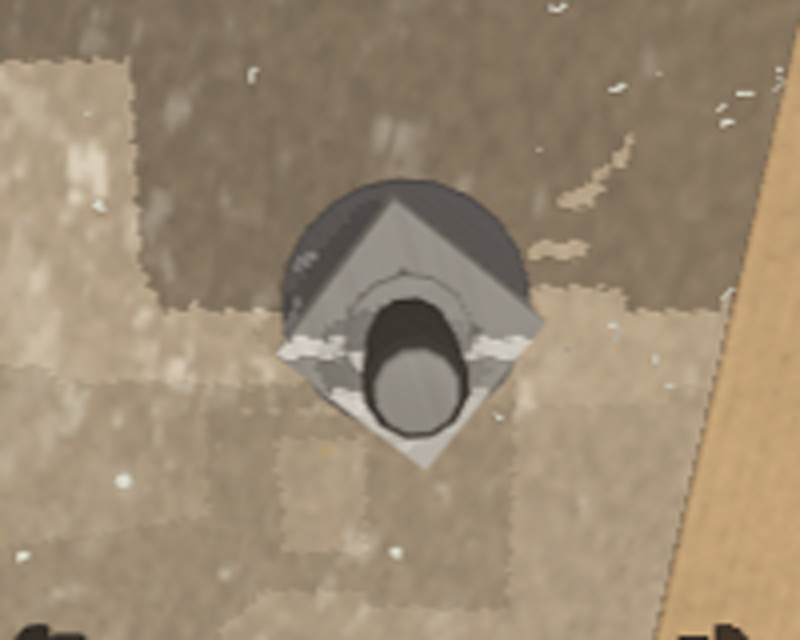

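View pics/top8.png

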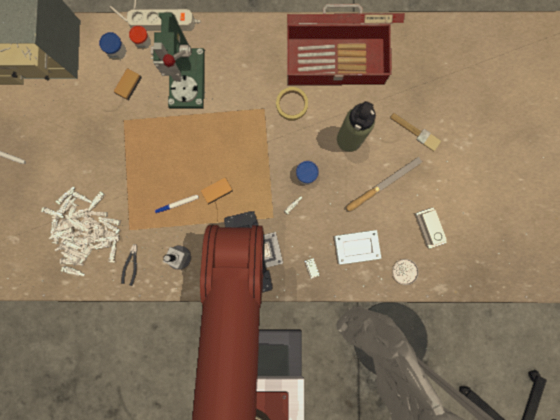

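Run:
```python
from h import *
import pickle
t=cam("top");sc=cam("scene")
c1=cam("wrist",pickle.load(open("pics/w1.pkl","rb")));c9=cam("wrist",pickle.load(open("pics/w9.pkl","rb")))
print(tri([ray(c1,267,180),ray(c9,284.75,177.5),ray(t,166.4,258),ray(sc,264.3,284.3)]),tri([ray(c9,284.75,177.5),ray(t,166.4,258)]))
print(atz(c9,284.75,177.5,.137),atz(t,166.4,258,.137))
```

```text
(array([0.50096175, 0.21327587, 0.13595236]), [np.float64(0.5470346163371763), np.float64(0.7495532725001809), np.float64(1.0134354536240042), np.float64(1.684120067067386)]) (array([0.50159603, 0.21389369, 0.13586692]), [np.float64(0.17493733504329664), np.float64(0.17493733504348266)])
[0.50133654 0.21406644 0.137     ] [0.50178484 0.21362595 0.137     ]
```

```bash
python3 -m jog '[[0,0,0,-1,20,0,87],[0,0,0,0,17,0,87],[0,0,0,0,0,-20,87],[0,0,0,0,0,0,87],[0,0,0,0,0,0,87]]'
python3 -c "
from plant import r
print(r.sense()['tcp_pos'],r.sense()['orientation'])"
```

```text
time: 10.15
tcp_pos: [0.5017, 0.2126, 0.1672]
orientation: [0.993, 0.118, -0.001, 0.001]
force: [0.5, -0.4, -0.0]
gripper_width: 0.0868
[0.5016798  0.21257125 0.1672381 ] [ 9.93045124e-01  1.17727122e-01 -1.04152443e-03  7.89017845e-04]
```

```bash
python3 -m jog '[[0,0,0,0,1,-24,70],[0,0,0,0,0,-25,60],[0,0,0,0,0,-20,50],[0,0,0,0,0,-10,50],[0,0,0,0,0,0,50],[0,0,0,0,0,0,50]]'
python3 - <<'E'
from h import *
s=r.sense();im=r.read_camera("wrist")[:,:,::-1]
cv2.imwrite("pics/w10.png",im);M=R.from_quat(s["orientation"]).as_matrix();print(s["tcp_pos"],M[:,2],s["force"])
E
```

```text
time: 10.65
tcp_pos: [0.5026, 0.2143, 0.0897]
orientation: [0.993, 0.118, 0.0, 0.0]
force: [-0.5, -0.6, 0.5]
gripper_width: 0.0555
[0.50259586 0.21425822 0.08974976] [ 1.52969847e-04 -2.00001866e-04 -9.99999968e-01] [-0.51188087 -0.58937427  0.46401442]
```

View pics/w10.png

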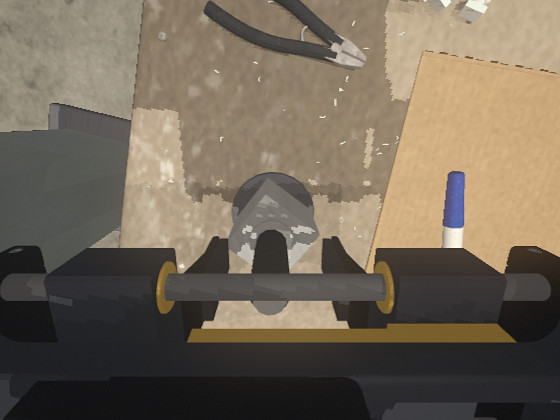

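```bash
python3 -m jog '[[0,0,0,-1.5,0,-1,30],[0,0,0,0,0,0,10],[0,0,0,0,0,0,10],[0,0,0,0,0,0,10],[0,0,0,0,0,0,10],[0,0,0,0,0,0,10],[0,0,0,0,0,0,10],[0,0,0,0,0,0,10]]' 40
```

```text
time: 11.37
tcp_pos: [0.5006, 0.2147, 0.0881]
orientation: [0.993, 0.118, -0.0, -0.0]
force: [-0.7, -0.8, 1.7]
gripper_width: 0.0188
```

```bash
python3 -m jog '[[0,0,0,0,0,0,10],[0,0,0,0,0,6,10],[0,0,0,0,0,12,10],[0,0,0,0,0,20,10],[0,0,0,0,0,25,10],[0,0,0,0,0,25,10],[0,0,0,0,0,12,10],[0,0,0,0,0,0,10]]' 40
python3 - <<'E'
from h import *
s=r.sense();im=r.read_camera("wrist")[:,:,::-1]
cv2.imwrite("pics/w11.png",im);M=R.from_quat(s["orientation"]).as_matrix();print(s["tcp_pos"],M[:,2],s["force"],s["torque"])
crop(r.read_camera("scene")[:,:,::-1],180,180,340,330,4,"pics/s11.png")
E
```

```text
time: 12.03
tcp_pos: [0.5023, 0.2154, 0.1914]
orientation: [0.993, 0.118, 0.002, -0.001]
force: [0.5, -0.3, -1.3]
gripper_width: 0.0194
[0.50225817 0.21535576 0.19136293] [ 0.00424683  0.00330032 -0.99998554] [ 0.48224586 -0.29011245 -1.30223666] [-0.07169836  0.03191082 -0.02885377]
```

View pics/w11.png

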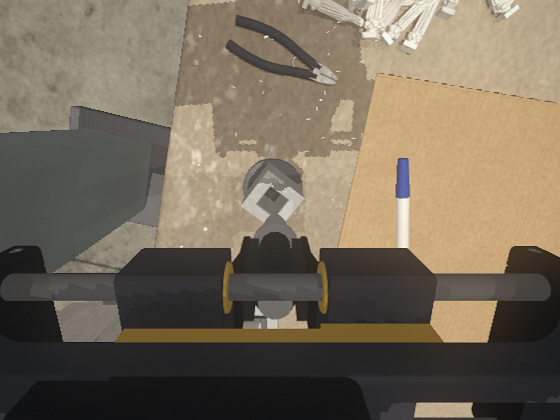

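View pics/s11.png

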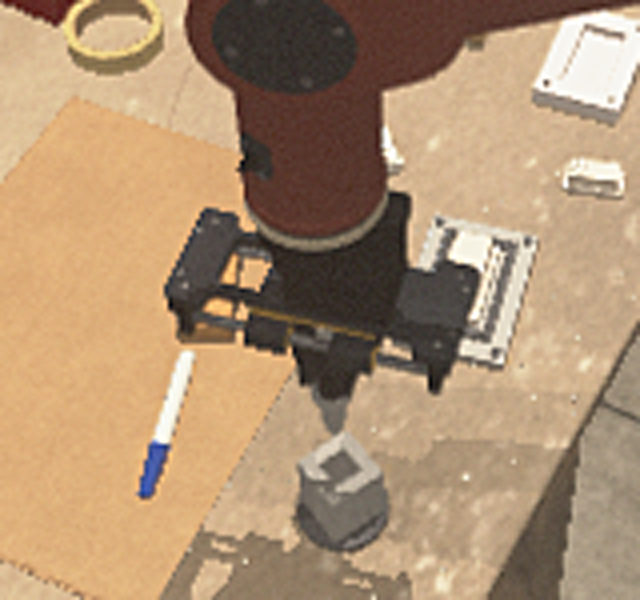

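Run:
```python
from h import *
im=cv2.imread("pics/w11.png");crop(im,215,170,335,330,5,"pics/w11c.png")
s=r.sense();c=cam("wrist",s);M=R.from_quat(s["orientation"]).as_matrix()
for z,n in ((.076,"tip"),(.066,"orig"),(.022,"flangelow"),(-.049,"cap")): print(n,(proj(c,s["tcp_pos"]+M[:,2]*z)-[215,170])*5)
```

```text
tip [296.59446596 223.08608009]
orig [296.5172001  242.10056874]
flangelow [296.08940096 347.37839729]
cap [294.82392496 658.80157474]
```

View pics/w11c.png

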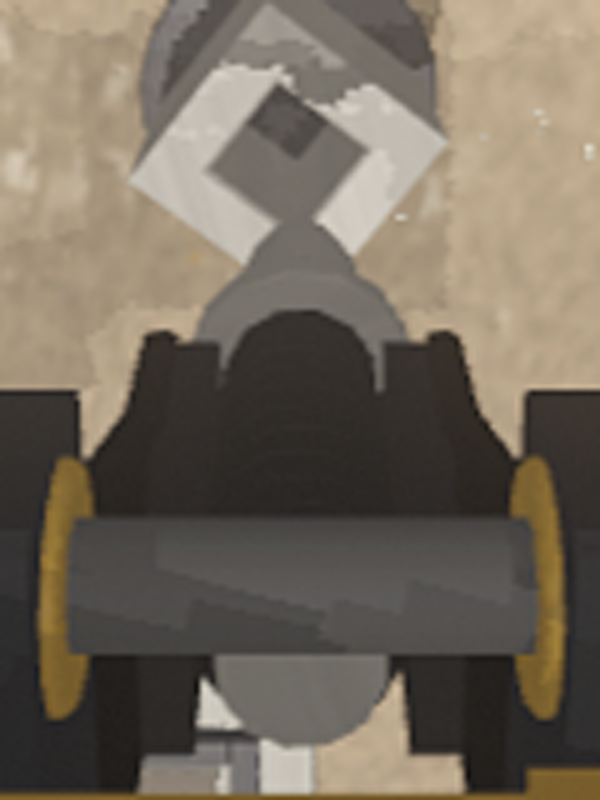

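Probe free and upright in the grasp: barrel end at crop (300,222), predicted (297,223). Carrying it to the ring.

```bash
python3 -m jog '[[0,0,0,1,-20,0,10],[0,0,0,1,-35,0,10],[0,0,0,2,-40,0,10],[0,0,0,2,-40,0,10],[0,0,0,2,-40,0,10],[0,0,0,1,-25,0,10],[0,0,0,0,-12,0,10],[0,0,0,0,0,0,10]]'
python3 -m jog '[[0,0,0,0,0,-15,10],[0,0,0,0,0,-20,10],[0,0,0,0,0,-15,10],[0,0,0,0,0,0,10],[0,0,0,0,0,0,10],[0,0,0,0,0,0,10]]'
python3 - <<'E'
from h import *
s=r.sense();im=r.read_camera("wrist")[:,:,::-1]
cv2.imwrite("pics/w12.png",im);M=R.from_quat(s["orientation"]).as_matrix();print(s["tcp_pos"],M[:,2],s["force"],s["torque"])
crop(im,215,150,335,270,6,"pics/w12c.png")
c=cam("wrist",s)
for p in ([.511,.0013,.04],s["tcp_pos"]+M[:,2]*.076): print((proj(c,p)-[215,150])*6)
sc=r.read_camera("scene")[:,:,::-1];c=cam("scene")
crop(sc,260,170,340,270,6,"pics/s12.png");print(proj(c,[.511,.0013,.04]))
E
```

```text
time: 12.8
tcp_pos: [0.5087, -0.0006, 0.1867]
orientation: [0.993, 0.116, -0.001, 0.0]
force: [1.1, -1.0, -1.5]
gripper_width: 0.0194
time: 13.3
tcp_pos: [0.5098, 0.0035, 0.1383]
orientation: [0.993, 0.119, -0.0, 0.0]
force: [0.3, 0.2, -1.2]
gripper_width: 0.0189
[0.50982233 0.00347353 0.13829127] [-1.23375086e-04 -2.37376418e-04 -9.99999964e-01] [ 0.32713711  0.2024343  -1.21936797] [-0.09194631  0.00083489  0.04215581]
[360.30197102 357.3148611 ]
[355.90023244 387.69529969]
[294.90667264 250.40731015]
```

View pics/w12c.png

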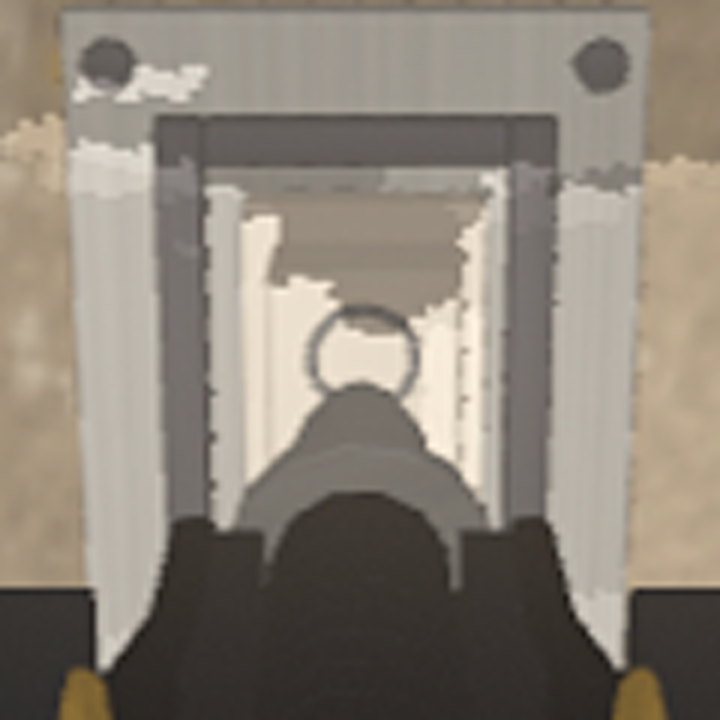

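View pics/s12.png

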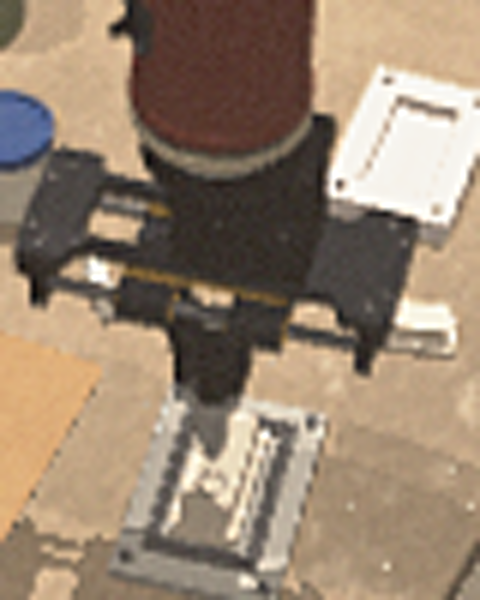

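```bash
python3 -m jog '[[0,0,0,0.5,-1.5,-8,10],[0,0,0,0,0,-8,10],[0,0,0,0,0,-4,10],[0,0,0,0,0,0,10],[0,0,0,0,0,0,10],[0,0,0,0,0,0,10]]'
python3 - <<'E'
from h import *
f=[];
for i in range(4):
    s=r.sense();f.append(s["force"][2]);im=r.read_camera("wrist")[:,:,::-1]
cv2.imwrite("pics/w13.png",im);M=R.from_quat(s["orientation"]).as_matrix();print(s["tcp_pos"],M[:,2],f)
crop(im,215,150,335,270,6,"pics/w13c.png")
crop(r.read_camera("scene")[:,:,::-1],260,190,340,270,7,"pics/s13.png")
crop(r.read_camera("top")[:,:,::-1],200,190,320,290,5,"pics/t13.png")
E
```

```text
time: 13.9
tcp_pos: [0.5102, 0.0011, 0.118]
orientation: [0.993, 0.118, -0.0, 0.0]
force: [0.0, -0.5, -1.4]
gripper_width: 0.0191
[0.51035932 0.00120013 0.11823699] [ 4.25111283e-04  1.29965293e-04 -9.99999901e-01] [np.float64(-1.413916611013863), np.float64(-1.3567189822344607), np.float64(-1.8522859429479066), np.float64(-1.5920957216931968)]
```

View pics/w13c.png

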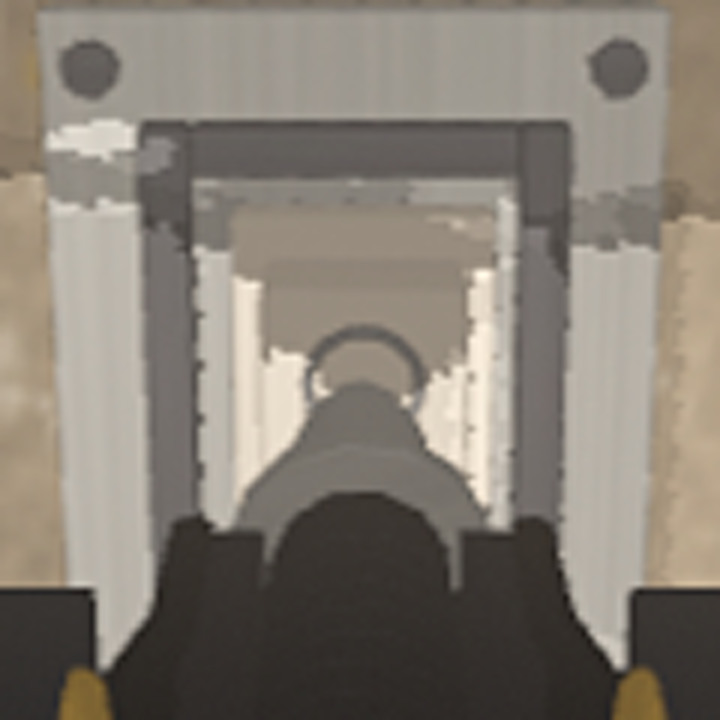

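View pics/s13.png

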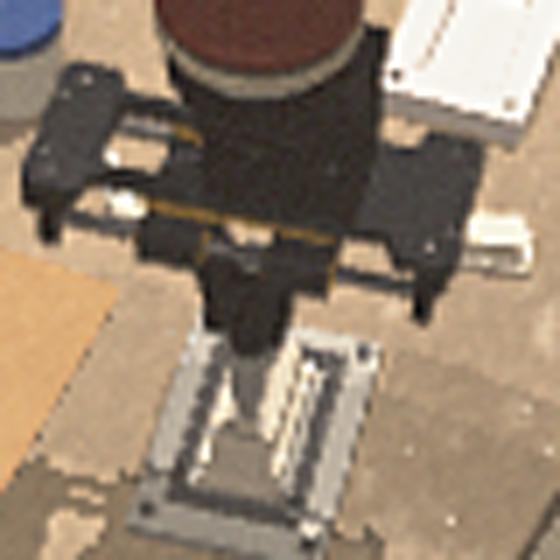

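View pics/t13.png

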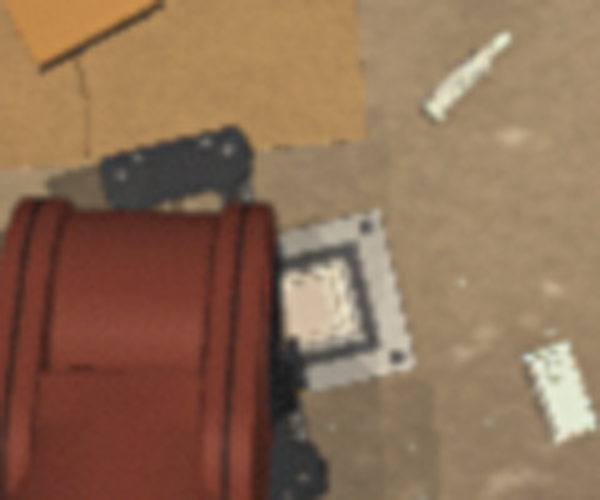

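```bash
cat > fz.py <<'E'
from h import *
F=[];Z=[]
for i in range(8):
    s=r.sense();F.append(s["force"]);Z.append(s["tcp_pos"]);r.read_camera("wrist")
print("F",np.mean(F,0).round(2),np.std(F,0).round(2),"P",np.mean(Z,0).round(5),np.std(Z,0).round(5),s["gripper_width"],s["torque"])
E
python3 fz.py
python3 -m jog '[[0,0,0,0,0,-2,10],[0,0,0,0,0,0,10],[0,0,0,0,0,0,10]]'; python3 fz.py
python3 -m jog '[[0,0,0,0,0,-1,10],[0,0,0,0,0,0,10],[0,0,0,0,0,0,10]]'; python3 fz.py
python3 -m jog '[[0,0,0,0,0,-1,10],[0,0,0,0,0,0,10],[0,0,0,0,0,0,10]]'; python3 fz.py
```

```text
F [-0.09 -0.08 -0.93] [0.52 0.46 0.4 ] P [0.51017 0.00122 0.11804] [4.e-05 2.e-05 6.e-05] 0.019232727243438486 [-0.05106884  0.04360634  0.01772149]
time: 14.85
tcp_pos: [0.5102, 0.0012, 0.116]
orientation: [0.993, 0.118, 0.0, 0.0]
force: [0.7, -0.8, -0.9]
gripper_width: 0.0192
F [ 0.11 -0.23 -0.95] [0.51 0.39 0.51] P [0.51016 0.00119 0.11597] [4.e-05 1.e-05 1.e-05] 0.019258149971993578 [-1.13413644e-01  5.37575616e-05  2.71478393e-02]
time: 15.5
tcp_pos: [0.5102, 0.0012, 0.115]
orientation: [0.993, 0.118, 0.0, -0.0]
force: [-0.2, 0.2, 0.1]
gripper_width: 0.019
F [-0.08  0.06  0.62] [0.5  0.35 0.28] P [0.51021 0.00119 0.11504] [1.e-05 1.e-05 1.e-05] 0.019046091560895047 [-0.12192044 -0.00430743 -0.01552235]
time: 16.15
tcp_pos: [0.5102, 0.0012, 0.114]
orientation: [0.993, 0.118, 0.0, 0.0]
force: [0.0, -0.0, 2.0]
gripper_width: 0.0193
F [ 0.2  -0.01  1.2 ] [0.33 0.59 0.53] P [0.51019 0.00121 0.11401] [1.e-05 3.e-05 2.e-05] 0.01917467846962182 [-0.0577481  -0.02320704 -0.02959225]
```

```bash
python3 -m jog '[[0,0,0,0,0,-1.5,10],[0,0,0,0,0,-1,10],[0,0,0,0,0,0,10],[0,0,0,0,0,0,10]]'; python3 fz.py
python3 - <<'E'
from h import *
s=r.sense();im=r.read_camera("wrist")[:,:,::-1]
cv2.imwrite("pics/w14.png",im);M=R.from_quat(s["orientation"]).as_matrix();print(s["tcp_pos"],M[:,2],s["force"])
crop(im,215,150,335,270,6,"pics/w14c.png")
sc=r.read_camera("scene")[:,:,::-1];cv2.imwrite("pics/s14f.png",sc);crop(sc,260,190,340,270,7,"pics/s14.png")
E
```

```text
time: 16.88
tcp_pos: [0.5102, 0.0012, 0.1115]
orientation: [0.993, 0.118, -0.0, 0.0]
force: [0.7, -0.6, 2.8]
gripper_width: 0.0194
F [ 0.21 -0.22  2.42] [0.45 0.61 0.32] P [0.51018 0.00119 0.11151] [1.e-05 1.e-05 2.e-05] 0.01872892314541919 [-0.04941211 -0.0319183   0.0349049 ]
[0.51016723 0.00120264 0.11150524] [ 2.29249391e-05 -1.08058607e-05 -1.00000000e+00] [0.55428616 0.2405757  2.64914615]
```

View pics/w14c.png

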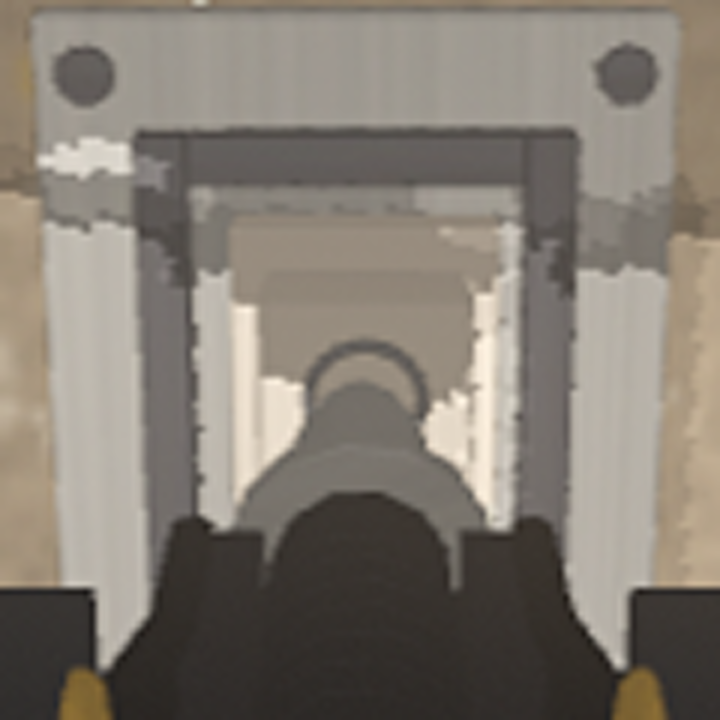

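View pics/s14f.png

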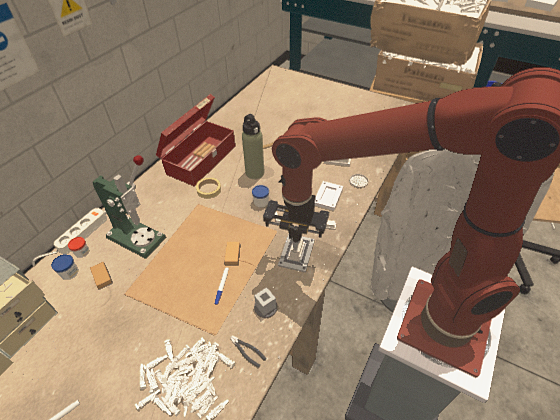

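Force rise over baseline is about 3.45 N (3.5 N expected at half stroke). The ring is centred on the tip, nothing has slipped, and the bystanders haven't moved. Handing in.

```bash
python3 -c "
from plant import r
print(r.sense()['time'],r.sense()['force']);print(r.sign_off())"
```

```text
17.3833 [-0.28860027 -0.33935583  2.24350031]
the job is handed in; nothing more can be done
None
```

I lifted the middle-sized plinth out of the mould and laid it in the test-bed pocket. I then took the probe from its stand and handed in at 17.4 s of 59 s, still pressing it on the ring mark. No verdict was reported.

**Plinth:** It touched the pocket floor at a tool (TCP) height of 23.2 mm, against 23.3 mm expected. The wrist picture after release showed it flat inside the frame.

**Probe:**
- **Position:** The tool is vertical. The tip projects within about 1 mm of the ring's centre, but the barrel hides the tip itself, so that is worked out rather than seen.
- **Plunger:** The average force rose about 3.45 N over the no-contact reading, and the tool went about 4 mm below first contact. Half stroke should give 3.5 N at 4 mm. The force readings scatter by about 0.5 N, so the depth is good to roughly 1 mm.
- **Grip:** The fingers read about 19 mm on the 20 mm grip. The probe's outline in the wrist picture did not shift, so it has not slipped.

**Other things on the bench:** The sanding block, pen, tub and cutters look unmoved in the last scene picture.

**Disagreements:** The views differed by 1–2 mm, within the calibration, except in height. There, one coarse two-camera check put the bed's top about 4.5 mm low, and another put the ring about 5 mm low. Later wrist views and the contact height matched the expected heights, so I used those.

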